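# Sort the hexagonal bit cases, door up, full from empty

## Task

Put away the hexagonal driver-bit cases that lie about the desk: roll each one over on the desk, face by face, until the face with its sliding metal door is on top (do not lift a case before its door is up), then pick it up, feel by its weight whether it is full or empty, and lay the full ones in the wooden tool tray with the raised back rail and the empty ones in the low white refill tray. In the trays every case lies flat on the floor with its door still up, and the other things on the desk stay where they are.

Things in the scene. Friction and masses are not known exactly. Their poses are not given: they have to be found in the camera images.
- case_1_mid (a point): Bit case: hexagonal prism of black soft-touch plastic, 40 mm across flats (side 23 mm, 46 mm over corners), 64 mm long, lying on a long face; grips the desk well, so tips rather than slides. One long face bears the door, an aluminium plate 52 x 17 mm with two dark ribs. Point: middle of the case, 20 mm above what it lies on; x along its length, z out through the door (up when the door is up). May be absent.
- case_2_mid (a point): Second case, same looks, size, point and axes as case_1. All cases look alike; only the weight tells them apart: a full one about 0.30 kg, an empty one about 0.08 kg (each within 15 percent). Tipped over a lower edge, a case falls onto its next face, its middle 23 mm further on. May be absent.
- case_3_mid (a point): Third case, same looks, size, point and axes as case_1; full or empty as described at case_2. May be absent.
- case_4_mid (a point): Fourth case, same looks, size, point and axes as case_1; full or empty as described at case_2. May be absent.
- tool_tray_floor (a point): Tool tray, for full cases: brown wooden tray with a 46 mm high, 14 mm thick back rail along its +x side, in which small steel driver bits stand to 58 mm. Inside 180 mm along x, 150 mm along y; walls 20 mm high and 6 mm thick, floor 6 mm thick; fixed. Point: the centre of its inner floor, z up. Takes two cases side by side along x, their lengths along y.
- refill_tray_floor (a point): Refill tray, for empty cases: white plastic tray, low all round. Inside 180 mm along x, 150 mm along y; walls 20 mm high and 6 mm thick, floor 6 mm thick; fixed. Point: the centre of its inner floor, z up. Takes two cases side by side along x, their lengths along y.
- screwdriver: Bystander, to be left where it is: blue-handled screwdriver, 190 mm, lying on the desk; origin under its middle.
- cassette_case: Bystander, to be left where it is: clear cassette box 109 by 70 by 16 mm; origin at the centre of its underside.
- tape_head: Bystander, to be left where it is: copper-plated tape head on a tan bracket, 34 by 26 mm, 21 mm high; origin at the centre of its underside.
- screw_jar: Bystander, to be left where it is: small glass screw jar, 48 mm across, 52 mm high; origin at the centre of its underside.
- cassette: Bystander, to be left where it is: black cassette 100 by 64 by 9 mm; origin at the centre of its underside.
- brush: Bystander, to be left where it is: cleaning brush, 160 mm, lying on the desk; origin under its middle.
Things that resemble listed ones, but are neither listed nor needed, are in the scene too. What is shaped like the part that bears case_2_mid but orange is not meant.

How it is judged:
By the outcome, as a careful person would: the job done as asked, in the order asked, and still so for the second after the job is handed in, with the robot touching nothing.
Of case_1, case_2, case_3, case_4 only 3 to 4 are there at a start; the rules pass over those that are not, and their reading is None.
At some moment in a run one of case_1, case_2, case_3, case_4 may be knocked a few centimetres aside while the robot is not near it.
It also fails if it takes over 210 s, if anything falls off the work surface, if the arm or the gripper's body presses on something with over 40 N, if the wrist force passes 120 N, or if a joint passes its speed limit or range.

## Robot

A 6-joint arm with a two-finger parallel gripper is mounted at the origin on the work surface. World frame = base frame: x ahead of the robot, y to its left, z up, the work surface at z = 0. Lengths are in mm, angles in rad, forces in N, time in s.
With the tool pointing down it reaches from about 300 to 825 mm from the base axis. Payload 5.4 kg.
Tool frame: the origin (TCP) lies midway between the tips of the shut fingers; the grasp point (between the pads) lies 19 mm behind it; z points along the fingers, y is the line along which they close (so a half turn about z gives the same grasp; the last joint's range is limited). The gripper opens to 92 mm and grips with 3 to 60 N. Pads are 20 mm wide; open, the fingers measure 128 mm over their backs; the gripper's body (75 mm by 189 mm) begins 69 mm behind the grasp point.
Start: joints at [1.045, 0.158, 1.597, -0, 1.386, -0.21], TCP at [178.591, 546.545, 214.601] pointing down, gripper open.
Joint ranges: [-2.91, 2.91], [-0.94, 2.29], [0.18, 2.7], [-1.29, 4.43], [0.17, 2.64], [-3, 3]. Speed limits (rad/s): [2.57, 2.57, 3.14, 3.14, 3.14, 3.14].

## Interface

Orientations are given as a unit quaternion [x, y, z, w].
In Python, from cell import * gives the robot as it stands. The module is installed in compiled form; this text tells all that it offers.
- The arm moves only by the shell command python3 -m jog 'ROWS' [OPENING] [FORCE]. ROWS is JSON, a list of rows, each a list of 2 entries, a list of its own where there are three numbers: the shift along the tool's x, y, z in units of 25 mm (1.0 is 25 mm), then the turn about the tool's z in units of 5 degrees (1.0 is 5 degrees). A call has 1 to 20 rows; each row is the pose to reach, as a shift and turn from the pose commanded when the call began, along the tool's axes at that moment; what a row does not reach only later rows make up. A row lasts 1/12 s, in which the tool goes at most 41.7 mm and 7.16 degrees, less where a joint would pass 70% of its speed; a pose out of reach is approached as far as the arm can. A call with a gripper value outside its range is refused whole. OPENING is the finger opening in mm, from 0 to 91.9, set as the call begins (- or left out, the last holds). The fingers move at their own pace and stop on an object; FORCE is the grip in N (left out, the last holds). Time passes only in rows, so rows that repeat a pose let the fingers close. It gives the time, the measured TCP pose, the force, the opening and the grip force at its end, in the units of the state.
- get_obs(): the state, without advancing time (a new reading comes with each control period).
- snapshot(name): name is "side" or "top"; returns a dict with "color" (400x640x3 uint8, blue, green, red), "intrinsics" (3x3 intrinsics, pixels), "rvec" (rotation vector, rad) and "tvec" (3), from world to camera coordinates, as OpenCV has them. Camera axes: x right, y down, z forward; pixel columns grow to the right and rows downward; lengths in mm; the calibration is good to about 2 mm. A picture is of the moment at which its call begins. There is no depth.
- sign_off(): hands the job in; it is judged then, once.
Trained networks look in a picture, given as the dict that the camera call returned (one of the last four; its "shot" number tells which), for a name from the list of things; names that differ only in an ending like _2 or _b are one class to them, and where a whole thing is asked for, a point or a joint stands for the part that bears it (a point fixed in the world has none). Each returns a list of dicts, best first, with "confidence" (0 to 1); they miss things now and then, are a little off and sometimes report something else, mostly with a low value. They report only what shows in the picture. A call takes as long as a camera call. They do not tell look-alikes from the thing itself.
- silhouettes(picture, name): "region" (400x640 bool, what is visible of it) and "bbox" ([left, top, right, bottom] in pixels, round what is visible of it).
The state is a dict: "time": time; "joint_pos": joint angles; "dq": joint speeds; "effort": joint torques, N m; "tool_pos": TCP position; "tool_rot": TCP orientation; "force": force on the tool from outside, world axes, zero at the start; "moment": the same for the moment, N m; "opening": finger opening in mm; "gripper_force": force on a finger pad.
Only numpy, scipy, OpenCV 4.12 (cv2) and the standard library are available. Lean on these libraries where they do the work, as an engineer would, in place of code of your own. Each camera call takes 0.05 s, during which the arm holds its last target. There are 200 camera calls.

## Working session

There is one attempt and no reset: what is moved stays moved. The work goes in short steps, Python scripts to look and compute and a shell command to move; the robot and the scene stay as the last step left them, time stands still between calls to the robot, and variables do not carry over. Pictures are saved under pics/ and viewed, at most 14 in all, crops included, and the job is handed in when it is done.

```bash
mkdir -p pics
cat > h.py <<'E'
from cell import *
import numpy as np, cv2
from scipy.spatial.transform import Rotation as R
def ray(p,uv,z):
    Rm=cv2.Rodrigues(np.array(p["rvec"],float))[0];t=np.array(p["tvec"],float).ravel();K=np.array(p["intrinsics"],float)
    d=Rm.T@np.linalg.inv(K)@np.array([uv[0],uv[1],1.]);c=-Rm.T@t
    return c+d*(z-c[2])/d[2]
def proj(p,X):
    return cv2.projectPoints(np.array(X,float).reshape(-1,1,3),np.array(p["rvec"],float),np.array(p["tvec"],float),np.array(p["intrinsics"],float),None)[0].reshape(-1,2)
E
python3 - <<'E'
from h import *
o=get_obs();print(o)
for n in("top","side"):
    p=snapshot(n);cv2.imwrite(f"pics/{n}0.png",p["color"])
    Rm=cv2.Rodrigues(np.array(p["rvec"],float))[0];print(n,p["intrinsics"],-Rm.T@np.array(p["tvec"]).ravel(),Rm)
    for k in["case_1_mid","tool_tray_floor","refill_tray_floor"]:
        for s in silhouettes(p,k):
            b=s["bbox"];m=s["region"].astype(np.uint8)
            r=cv2.minAreaRect(cv2.findNonZero(m))
            print(k,round(s["confidence"],2),b,r,ray(p,r[0],20).round())
E
```

```text
{'time': 0.0, 'joint_pos': array([ 1.04491387e+00,  1.59038782e-01,  1.59818733e+00, -1.20384824e-05,
        1.38617232e+00, -2.10073244e-01]), 'dq': array([-0.00086674, -0.00082276,  0.00185068,  0.00163698, -0.00082303,
       -0.00046088]), 'effort': array([ 3.73744479e-04, -3.85586214e+01, -3.22101295e+01,  6.99658622e-02,
        3.81472846e-02, -1.19711844e-04]), 'tool_pos': array([178.28763077, 546.02928701, 213.64716141]), 'tool_rot': array([ 1.57248068e-01,  9.87558722e-01, -8.44573278e-04, -3.19275227e-04]), 'force': array([ 0.04458784,  0.244079  , -0.09145969]), 'moment': array([0.03702365, 0.01553419, 0.0569302 ]), 'gripper_force': 0.0, 'opening': 91.55737318315501}
top [[423.47854755   0.         321.56629304]
 [  0.         423.47854755 190.98676346]
 [  0.           0.           1.        ]] [ 369.92421662   11.32795247 1021.66910437] [[-0.0072782  -0.99997171  0.00189741]
 [-0.98733426  0.00688547 -0.15850441]
 [ 0.15848686 -0.00302701 -0.98735645]]
case_1_mid 0.9 [285.5, 170.0, 304.8, 205.7] ((294.2969665527344, 187.18289184570312), (30.12278938293457, 20.448740005
[... 470 characters left out ...]
94 ]
 [  0.           0.           1.        ]] [ -13.32124516 -672.22046323 1019.53738553] [[ 0.76348393 -0.64580236 -0.00562076]
 [-0.47785838 -0.55903889 -0.67758903]
 [ 0.43444637  0.52001426 -0.73541928]]
case_1_mid 0.94 [283.8, 179.6, 308.1, 204.1] ((297.7500305175781, 191.75003051757812), (14.849242210388184, 25.45584487915039), 45.0) [537.  72.  20.]
tool_tray_floor 0.82 [363.1, 268.7, 484.2, 380.3] ((423.65216064453125, 322.8843994140625), (79.07481384277344, 97.6094741821289), 52.76516342163086) [ 502. -426.   20.]
refill_tray_floor 0.75 [181.3, 113.5, 257.6, 168.8] ((216.2526092529297, 141.06130981445312), (39.80537414550781, 69.71639251708984), 65.77225494384766) [479. 407.  20.]
```

View pics/top0.png

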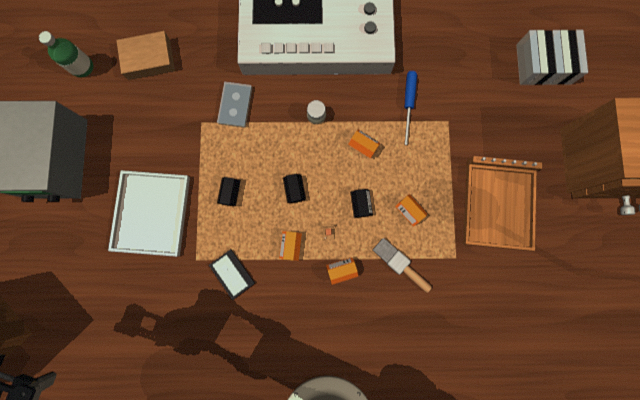

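View pics/side0.png

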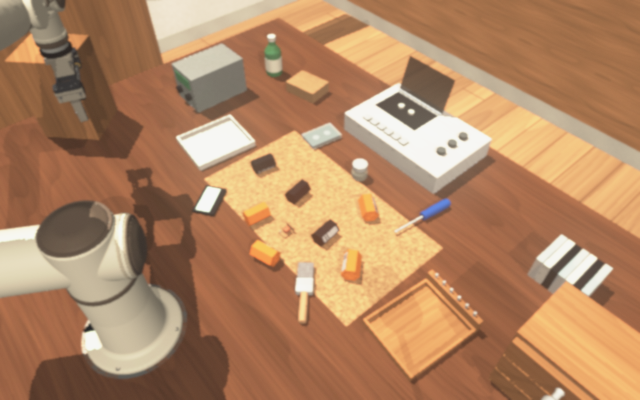

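The top view shows three black cases at (229,191), (294,188) and (362,203). The orange ones are decoys. I'll zoom in on the three.

Run:
```python
from h import *
C=[(229,191),(294,188),(362,203)]
p=snapshot("top");s=snapshot("side")
rows=[[],[]]
for c in C:
    X=ray(p,c,25);v=proj(s,X)[0];print(c,X.round(),v)
    for i,(q,u) in enumerate(((p,c),(s,v))):
        u=np.round(u).astype(int);k=q["color"][u[1]-22:u[1]+22,u[0]-22:u[0]+22]
        rows[i].append(cv2.resize(np.clip(k.astype(float)*1.5,0,255).astype(np.uint8),(264,264),interpolation=cv2.INTER_CUBIC))
cv2.imwrite("pics/z0.png",np.vstack([np.hstack(r) for r in rows]))
```

```text
(229, 191) [531. 229.  25.] [263.26609357 162.24821819]
(294, 188) [538.  74.  25.] [297.3820051  190.22185002]
(362, 203) [500. -87.  25.] [324.9080222  231.48837351]
```

View pics/z0.png

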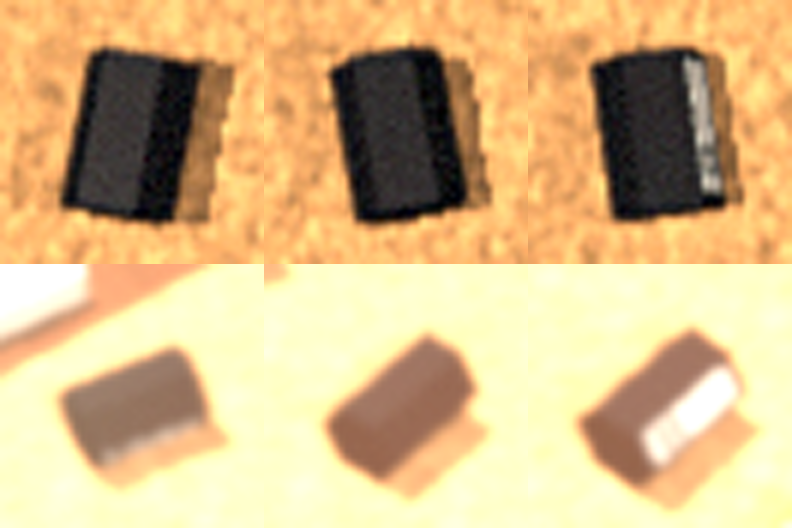

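```bash
cat >> h.py <<'E'
from scipy.optimize import minimize
def prism(x,y,a):
    th=np.radians(np.arange(0,360,60));u=np.array([np.cos(a),np.sin(a)]);v=np.array([-u[1],u[0]])
    return [[*(np.array([x,y])+s*32*u+23.1*np.cos(t)*v),20+23.1*np.sin(t)] for s in(-1,1) for t in th]
def cases(p,door=True):
    """black cases on the mat in the top picture: x,y,yaw(deg, -90..90)"""
    hsv=cv2.cvtColor(p["color"],cv2.COLOR_BGR2HSV)
    m=(hsv[...,2]<75).astype(np.uint8)|((hsv[...,1]<60)).astype(np.uint8)
    w=np.zeros_like(m);q=proj(p,[[395,300,0],[395,-270,0],[690,-270,0],[690,300,0]]).astype(np.int32)
    cv2.fillPoly(w,[q],1);m&=w;m=cv2.morphologyEx(m,cv2.MORPH_OPEN,np.ones((3,3)))
    out=[]
    for c in cv2.findContours(m,0,2)[0]:
        if not 350<cv2.contourArea(c)<1300: continue
        r=cv2.minAreaRect(c);k=np.zeros_like(m);cv2.fillPoly(k,[cv2.convexHull(c)],1)
        if hsv[...,2][k>0].min()>60 or np.median(hsv[...,1][k>0])>150 and np.median(hsv[...,2][k>0])>90: continue
        X=ray(p,r[0],25);best=None
        K8=cv2.resize(k*255,None,fx=4,fy=4,interpolation=cv2.INTER_LINEAR)>127
        def f(P):
            z=np.zeros(K8.shape,np.uint8);h=cv2.convexHull(((proj(p,prism(P[0],P[1],P[2]/20))+.5)*4-.5).astype(np.float32))
            cv2.fillPoly(z,[np.round(h).astype(np.int32)],1);z=z>0
            return 1-(z&K8).sum()/(z|K8).sum()
        for a in np.radians(np.arange(-90,90,15)):
            s=f([X[0],X[1],a*20])
            if best is None or s<best[0]: best=(s,a)
        g=minimize(f,[X[0],X[1],best[1]*20],method="Nelder-Mead",options=dict(initial_simplex=[[X[0],X[1],best[1]*20],[X[0]+5,X[1],best[1]*20],[X[0],X[1]+5,best[1]*20],[X[0],X[1],best[1]*20+3]],maxiter=90))
        a=(np.degrees(g.x[2]/20)+90)%180-90
        out.append((g.x[0],g.x[1],a,1-g.fun,np.round(r[0])))
    return out
def crop(name,pts,f):
    """pts world; top and side crops"""
    R2=[]
    for n in("top","side"):
        q=snapshot(n);r=[]
        for X in pts:
            u=np.round(proj(q,X)[0]).astype(int);k=q["color"][max(0,u[1]-22):u[1]+22,max(0,u[0]-22):u[0]+22]
            r.append(cv2.resize(np.clip(k.astype(float)*f,0,255).astype(np.uint8),(264,264),interpolation=cv2.INTER_CUBIC))
        R2.append(np.hstack(r))
    cv2.imwrite("pics/"+name,np.vstack(R2))
def to(x,y,z,closing):
    """rows numbers to reach TCP x,y,z with tool y along world yaw 'closing' (deg)"""
    o=get_obs();Rm=R.from_quat(o["tool_rot"]).as_matrix();d=Rm.T@(np.array([x,y,z])-o["tool_pos"])/25
    yw=np.degrees(np.arctan2(Rm[1,1],Rm[0,1]));t=-((closing-yw+90)%180-90)
    print("shift",d.round(2),"turn",round(t/5,2),"| tooly yaw",yw.round(1),"q6",o["joint_pos"][5].round(2),"t",round(o["time"],1))
def st():
    o=get_obs();print(o["time"],o["tool_pos"].round(1),"F",o["force"].round(2),"open",o["opening"],o["gripper_force"])
E
python3 - <<'E'
from h import *
p=snapshot("top")
for c in cases(p): print(np.round(c[:4],2),c[4])
for n,h in(("tool_tray_floor",20),("refill_tray_floor",20)):
    s=silhouettes(p,n)[0]["region"].astype(np.uint8)
    b=cv2.boxPoints(cv2.minAreaRect(cv2.findNonZero(s)));print(n,[ray(p,u,h)[:2].round() for u in b])
to(500,-87-8,130,85)
E
```

```text
[500.46 -86.13   6.63   0.94] [361. 203.]
[531.55 231.35  -9.71   0.95] [228. 191.]
[537.96  73.96  10.19   0.94] [294. 188.]
tool_tray_floor [array([ 403., -315.]), array([ 618., -347.]), array([ 601., -526.]), array([ 387., -489.])]
refill_tray_floor [array([395., 508.]), array([593., 502.]), array([573., 326.]), array([376., 338.])]
shift [-20.19 -20.4    3.38] turn -2.62 | tooly yaw 71.9 q6 -0.21 t 0.7
```

Run:
```python
from h import *
to(498.5,-69.2,110,96.6)
p=snapshot("top")
for n,L in(("tool_tray_floor",206),("refill_tray_floor",192)):
    s=silhouettes(p,n)[0]["region"].astype(np.uint8)*255
    K=cv2.resize(s,None,fx=3,fy=3)>127
    x0,y0,d=(500,-419,0) if L==206 else (482,418,0)
    def f(P):
        x,y,a=P[0],P[1],P[2]/100;c,q=np.cos(a),np.sin(a)
        pts=[[x+c*u-q*v,y+q*u+c*v,z] for u in(-96,96) for v in(-81,81) for z in(0,26)]
        if L==206: pts+=[[x+c*u-q*v,y+q*u+c*v,46] for u in(90,104) for v in(-81,81)]
        z=np.zeros(K.shape,np.uint8);cv2.fillPoly(z,[np.round(cv2.convexHull((proj(p,pts)*3+1).astype(np.float32))).astype(np.int32)],1);z=z>0
        return 1-(z&K).sum()/(z|K).sum()
    g=min((minimize(f,[x0,y0,a],method="Nelder-Mead",options=dict(initial_simplex=[[x0,y0,a],[x0+8,y0,a],[x0,y0+8,a],[x0,y0,a+6]])) for a in(-10,0,10)),key=lambda g:g.fun)
    print(n,g.x[:2].round(1),np.degrees(g.x[2]/100).round(1),g.fun)
```

```text
shift [-19.81 -19.44   4.18] turn -4.94 | tooly yaw 71.9 q6 -0.21 t 0.7
tool_tray_floor [ 496.  -415.5] -6.4 0.07088603302702523
refill_tray_floor [482.9 419.3] -4.7 0.03371232902627741
```

```bash
python3 -m jog '[[[-19.8,-19.4,4.1],-4.9],[[-19.8,-19.4,4.1],-4.9],[[-19.8,-19.4,4.1],-4.9],[[-19.8,-19.4,4.1],-4.9],[[-19.8,-19.4,4.1],-4.9],[[-19.8,-19.4,4.1],-4.9],[[-19.8,-19.4,4.1],-4.9],[[-19.8,-19.4,4.1],-4.9],[[-19.8,-19.4,4.1],-4.9],[[-19.8,-19.4,4.1],-4.9],[[-19.8,-19.4,4.1],-4.9],[[-19.8,-19.4,4.1],-4.9],[[-19.8,-19.4,4.1],-4.9],[[-19.8,-19.4,4.1],-4.9],[[-19.8,-19.4,4.1],-4.9],[[-19.8,-19.4,4.1],-4.9],[[-19.8,-19.4,4.1],-4.9],[[-19.8,-19.4,4.1],-4.9],[[-19.8,-19.4,4.1],-4.9],[[-19.8,-19.4,4.1],-4.9]]' 91.5 20
python3 - <<'E'
from h import *
to(498.5,-69.2,12,96.6);st()
E
```

```text
time: 2.47
tool_pos: [498.2, -67.9, 111.9]
tool_rot: [-0.056, 0.998, 0.0, -0.0]
force: [-1.2, -0.3, 0.0]
opening: 91.3
gripper_force: 0.0
shift [-0.01 -0.06  4.  ] turn -0.04 | tooly yaw 96.4 q6 -2.06 t 2.5
2.4667 [498.2 -67.9 111.9] F [-1.2  -0.27  0.03] open 91.27272573474653 0.0
```

```bash
python3 -m jog '[[[0,-0.06,2],0],[[0,-0.06,3.5],0],[[0,-0.06,4.0],0],[[0,-0.06,4.0],0],[[0,0.1,4.0],0],[[0,0.26,4.0],0],[[0,0.26,4.0],0]]'; python3 -c "
from h import *
st();crop('c1.png',[[500,-80,20]],1.3)"
```

```text
time: 3.05
tool_pos: [499.4, -61.3, 14.4]
tool_rot: [-0.057, 0.998, -0.001, 0.002]
force: [-0.0, -1.0, -1.0]
opening: 91.6
gripper_force: 0.3
3.05 [499.4 -61.3  14.4] F [-0.05 -0.97 -1.05] open 91.60591184407403 0.3403185261413455
```

View pics/c1.png

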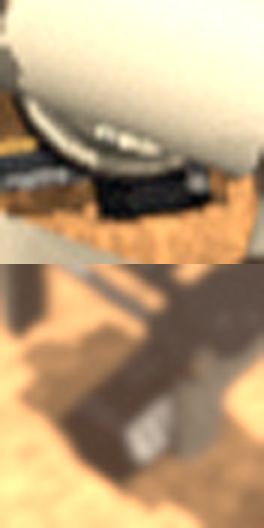

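The crop is mostly arm, but the finger is touching the door-side edge, with a pad force of 0.3 N. Next I roll the case along an arc.

```bash
python3 -m jog '[[[0,0.08,0],0],[[0,0.16,-0.12],0],[[0,0.24,-0.23],0],[[0,0.33,-0.33],0],[[0,0.43,-0.42],0],[[0,0.54,-0.5],0],[[0,0.66,-0.58],0],[[0,0.79,-0.64],0],[[0,0.93,-0.7],0],[[0,1.05,-0.74],0],[[0,1.15,-0.78],0],[[0,1.15,-0.78],0],[[0,1.15,-1.5],0],[[0,1.15,-3],0],[[0,-0.3,-4],0],[[0,-0.3,-4],0]]'; python3 -c "
from h import *
st();crop('c2.png',[[500,-64,20]],1.4)"
```

```text
time: 4.48
tool_pos: [502.9, -73.7, 117.9]
tool_rot: [-0.055, 0.998, -0.003, 0.005]
force: [0.8, -0.6, 0.7]
opening: 91.6
gripper_force: 0.0
4.4833 [502.9 -73.7 117.9] F [ 0.81 -0.62  0.69] open 91.62316226943875 0.0
```

View pics/c2.png

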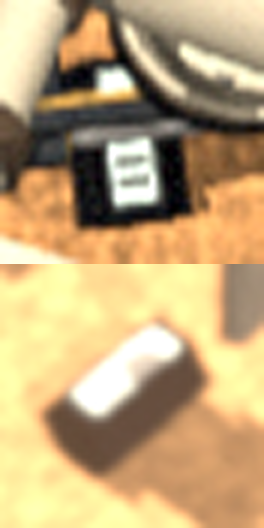

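```bash
python3 -c "
from h import *
to(496,-64,6,6.6)"
```

```text
shift [0.13 0.27 4.29] turn 17.94 | tooly yaw 96.3 q6 -2.06 t 4.6
```

```bash
python3 -m jog '[[[0.1,0.3,0],18],[[0.1,0.3,0],18],[[0.1,0.3,0],18],[[0.1,0.3,0],18],[[0.1,0.3,0],18],[[0.1,0.3,0],18],[[0.1,0.3,0],18],[[0.1,0.3,0],18],[[0.1,0.3,0],18],[[0.1,0.3,0],18],[[0.1,0.3,0],18],[[0.1,0.3,0],18],[[0.1,0.3,0],18],[[0.1,0.3,0],18],[[0.1,0.3,0],18]]'; python3 -c "
from h import *
to(496,-64,6,6.6);st()
for c in cases(snapshot('top')): print(np.round(c[:4],2),c[4])
crop('c3.png',[[496,-64,20]],1.4)"
```

```text
time: 5.83
tool_pos: [494.1, -61.0, 110.5]
tool_rot: [0.666, 0.746, -0.0, -0.001]
force: [-0.3, -0.4, -0.3]
opening: 91.3
gripper_force: 0.0
shift [-0.13  0.07  4.18] turn -0.01 | tooly yaw 6.6 q6 -0.48 t 5.8
5.8333 [494.1 -61.  110.5] F [-0.32 -0.45 -0.3 ] open 91.29972863271108 0.0
[ 4.5985e+02 -8.5610e+01 -3.8030e+01  3.5000e-01] [360. 220.]
[531.59 230.53 -10.01   0.94] [229. 191.]
[537.93  73.81   9.93   0.94] [294. 188.]
[ 551.56 -205.63  -17.8     0.72] [411. 182.]
```

View pics/c3.png

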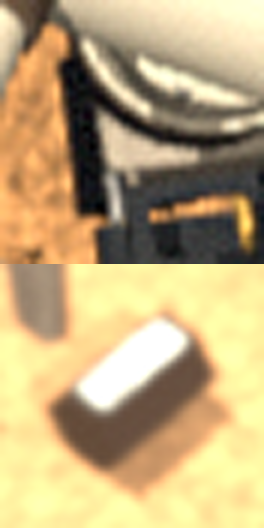

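```bash
python3 -m jog '[[[-0.1,0.07,1.5],0],[[-0.1,0.07,3],0],[[-0.1,0.07,4.1],0],[[-0.1,0.07,4.1],0],[[-0.1,0.07,4.1],0]]'; python3 -m jog '[[[0,0,0],0],[[0,0,0],0],[[0,0,0],0],[[0,0,0],0],[[0,0,0],0],[[0,0,0],0]]' 40 25; python3 -m jog '[[[0,0,-1],0],[[0,0,-2],0],[[0,0,-3],0],[[0,0,-4],0],[[0,0,-4],0],[[0,0,-4],0],[[0,0,-4],0],[[0,0,-4],0],[[0,0,-4],0]]';python3 -c "
from h import *
st()
a=[]
for i in range(6): p=snapshot('side'); a.append(get_obs()['force'][2])
print(a);crop('c4.png',[[496,-64,130]],1.4)
to(495,-415,130,83.6)"
```

```text
time: 6.4
tool_pos: [495.9, -63.7, 8.6]
tool_rot: [0.666, 0.746, -0.001, -0.002]
force: [0.2, 0.6, 1.0]
opening: 91.6
gripper_force: 0.0
time: 6.9
tool_pos: [498.4, -64.7, 11.0]
tool_rot: [0.666, 0.746, 0.0, 0.001]
force: [-0.9, -0.4, 6.8]
opening: 63.9
gripper_force: 25.0
time: 7.65
tool_pos: [495.8, -63.8, 107.5]
tool_rot: [0.667, 0.745, -0.001, -0.002]
force: [-0.6, 0.2, -3.1]
opening: 63.8
gripper_force: 25.0
7.65 [495.8 -63.8 107.5] F [-0.57  0.19 -3.14] open 63.79700635337232 24.993375364252785
[np.float64(-3.769295081260764), np.float64(-2.993021328117593), np.float64(-2.427696366199884), np.float64(-2.76322516048439), np.float64(-2.3916701865343843), np.float64(-3.18297080831119)]
shift [-13.93  -1.66  -0.82] turn -15.44 | tooly yaw 6.4 q6 -0.48 t 8.1
```

View pics/c4.png

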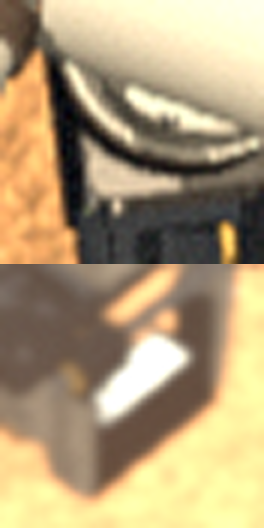

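About 2.9 N, so this case is full and goes in the tool tray. I'll check the tray fit with an overlay before placing.

Run:
```python
from h import *
p=snapshot("top");ims=[]
for (x,y,a,x0,y0) in((496,-415.5,-6.4,455,145),(499,-417,-3,455,145),(482.9,419.3,-4.7,100,155)):
    im=cv2.resize(p["color"],None,fx=4,fy=4,interpolation=cv2.INTER_CUBIC);a=np.radians(a);c,q=np.cos(a),np.sin(a)
    for hx,hy,z,col in((96,81,20,(0,255,0)),(90,75,6,(255,0,255))):
        P=[[x+c*u-q*v,y+q*u+c*v,z] for u,v in((-hx,-hy),(-hx,hy),(hx,hy),(hx,-hy))]
        cv2.polylines(im,[np.round(proj(p,P)*4+1.5).astype(np.int32)],True,col,1)
    k=im[y0*4:y0*4+480,x0*4:x0*4+400];ims.append(cv2.resize(k,(266,320),interpolation=cv2.INTER_AREA))
cv2.imwrite("pics/t.png",np.hstack(ims))
```

```text
(no output)
```

View pics/t.png

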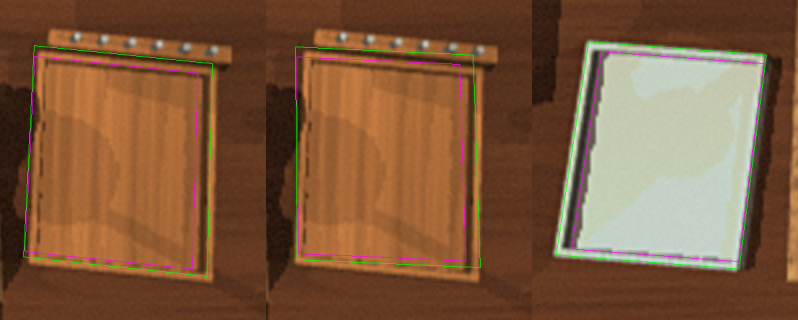

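```bash
python3 -c "
from h import *
to(449.7,-416.3,108,85)"
```

```text
shift [-13.78  -3.46   0.07] turn -15.72 | tooly yaw 6.4 q6 -0.48 t 8.1
```

```bash
python3 -m jog '[[[-1,-0.2,0],-1],[[-2.5,-0.6,0],-2.5],[[-4,-1,0],-4],[[-5.5,-1.4,0],-5.5],[[-7,-1.8,0],-7],[[-8.5,-2.2,0],-8.4],[[-10,-2.6,0],-9.8],[[-11.2,-2.9,0],-11.2],[[-12.4,-3.2,0],-12.6],[[-13.3,-3.4,0],-14],[[-13.8,-3.5,0],-15.2],[[-13.8,-3.5,0],-15.7],[[-13.8,-3.5,0],-15.7],[[-13.8,-3.5,0],-15.7],[[-13.8,-3.5,0],-15.7]]'; python3 -c "
from h import *
to(449.7,-416.3,14.6,85);st()"
```

```text
time: 9.35
tool_pos: [448.9, -416.3, 109.4]
tool_rot: [0.045, 0.999, 0.0, -0.0]
force: [1.1, -0.3, -2.1]
opening: 63.8
gripper_force: 25.0
shift [-0.03  0.    3.79] turn -0.04 | tooly yaw 84.8 q6 -2.43 t 9.3
9.35 [ 448.9 -416.3  109.4] F [ 1.07 -0.33 -2.12] open 63.81522134683576 24.993510815787587
```

```bash
python3 -m jog '[[[0,0,1.2],0],[[0,0,2.4],0],[[0,0,3.2],0],[[0,0,3.5],0],[[0,0,3.65],0],[[0,0,3.75],0],[[0,0,3.75],0],[[0,0,3.75],0],[[0,0,3.75],0]]'; python3 -m jog '[[[0,0,0],0],[[0,0,0],0],[[0,0,0],0],[[0,0,0],0]]' 80;  python3 -m jog '[[[0,0,-1],0],[[0,0,-2.5],0],[[0,0,-4],0],[[0,0,-4],0],[[0,0,-4],0]]';python3 -c "
from h import *
p=snapshot('top')
for c in cases(p): print(np.round(c[:4],2),c[4])"
```

```text
time: 10.1
tool_pos: [449.7, -418.1, 17.3]
tool_rot: [0.044, 0.999, -0.001, 0.001]
force: [0.2, 0.5, -3.3]
opening: 63.8
gripper_force: 25.0
time: 10.43
tool_pos: [449.1, -417.4, 16.4]
tool_rot: [0.044, 0.999, -0.0, 0.0]
force: [0.5, -0.2, -0.1]
opening: 79.6
gripper_force: 0.0
time: 10.85
tool_pos: [450.3, -418.9, 119.3]
tool_rot: [0.044, 0.999, -0.003, 0.002]
force: [0.4, -0.0, -0.8]
opening: 79.9
gripper_force: 0.0
[531.22 230.34  -8.21   0.94] [229. 191.]
[538.02  73.61  10.13   0.94] [294. 188.]
```

```bash
python3 -c "
from h import *
to(541,57,112,100.1)"
```

```text
shift [-1.97 19.23  0.16] turn -3.04 | tooly yaw 84.9 q6 -2.43 t 10.9
```

```bash
python3 -m jog '[[[-2,19.2,0.1],-3],[[-2,19.2,0.1],-3],[[-2,19.2,0.1],-3],[[-2,19.2,0.1],-3],[[-2,19.2,0.1],-3],[[-2,19.2,0.1],-3],[[-2,19.2,0.1],-3],[[-2,19.2,0.1],-3],[[-2,19.2,0.1],-3],[[-2,19.2,0.1],-3],[[-2,19.2,0.1],-3],[[-2,19.2,0.1],-3],[[-2,19.2,0.1],-3],[[-2,19.2,0.1],-3],[[-2,19.2,0.1],-3],[[-2,19.2,0.1],-3]]' 91.5; python3 -c "
from h import *
to(541,57,12,100.1)"
```

```text
time: 12.23
tool_pos: [540.7, 55.5, 112.5]
tool_rot: [-0.086, 0.996, -0.0, -0.001]
force: [-0.9, -0.2, -0.1]
opening: 91.5
gripper_force: 0.0
shift [-0.03  0.06  4.02] turn -0.06 | tooly yaw 99.8 q6 -1.86 t 12.2
```

```bash
python3 -m jog '[[[0,0.06,2],0],[[0,0.06,3.5],0],[[0,0.06,4.0],0],[[0,0.06,4.0],0],[[0,-0.1,4.0],0],[[0,-0.26,4.0],0],[[0,-0.34,4.0],0],[[0,-0.42,3.88],0],[[0,-0.5,3.77],0],[[0,-0.59,3.67],0],[[0,-0.69,3.58],0],[[0,-0.8,3.5],0],[[0,-0.92,3.42],0],[[0,-1.05,3.36],0],[[0,-1.19,3.3],0],[[0,-1.31,3.26],0],[[0,-1.41,3.22],0],[[0,-1.41,3.22],0],[[0,-1.41,2.5],0],[[0,-1.41,1],0]]'; python3 -m jog '[[[0,3.5,-1],0],[[0,3.5,-1],0],[[0,3.5,-1],0],[[0,3.5,-1],0],[[0,3.5,-1],0]]'; python3 -c "
from h import *
st();crop('d1.png',[[542,52,20],[531,230,20]],1.4)
for c in cases(snapshot('top')): print(np.round(c[:4],2),c[4])"
```

```text
time: 13.9
tool_pos: [542.9, 22.7, 84.0]
tool_rot: [-0.086, 0.996, 0.001, -0.005]
force: [-0.1, -0.4, -0.4]
opening: 91.7
gripper_force: 0.0
time: 14.32
tool_pos: [532.0, 108.1, 113.0]
tool_rot: [-0.087, 0.996, -0.0, -0.0]
force: [-0.4, -0.9, 0.7]
opening: 91.3
gripper_force: 0.0
14.3167 [532.  108.1 113. ] F [-0.36 -0.92  0.66] open 91.33886936221545 0.0
[460.67 250.7   58.94   0.77] [221. 223.]
[5.3554e+02 2.2584e+02 6.8710e+01 3.3000e-01] [245. 189.]
```

View pics/d1.png

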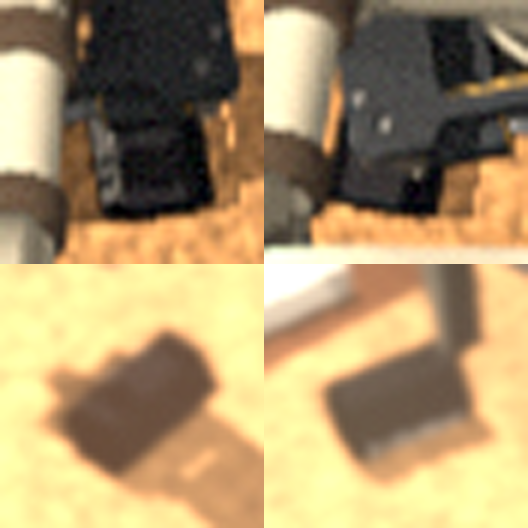

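B (542,51) now shows its door strip on the upper left (+y) face, so it needs one more roll toward −y.

```bash
python3 -c "
from h import *
to(545,34.3,12,100.1)"
```

```text
shift [-0.02 -2.95  4.02] turn -0.05 | tooly yaw 99.8 q6 -1.77 t 14.5
```

```bash
python3 -m jog '[[[0,-1.6,0],0],[[0,-2.95,0],0],[[0,-2.95,1.5],0],[[0,-2.95,3],0],[[0,-2.95,4],0],[[0,-2.95,4.0],0],[[0,-3.1,4.0],0],[[0,-3.27,4.0],0],[[0,-3.35,4.0],0],[[0,-3.43,3.88],0],[[0,-3.51,3.77],0],[[0,-3.6,3.67],0],[[0,-3.7,3.58],0],[[0,-3.81,3.5],0],[[0,-3.93,3.42],0],[[0,-4.06,3.36],0],[[0,-4.2,3.3],0],[[0,-4.32,3.26],0],[[0,-4.42,3.22],0],[[0,-4.42,3.22],0]]'; python3 -m jog '[[[0,0,-1],0],[[0,0,-2.5],0],[[0,4.5,-3.2],0],[[0,4.5,-3.2],0],[[0,4.5,-3.2],0],[[0,4.5,-3.2],0],[[0,4.5,-3.2],0]]'; python3 -c "
from h import *
st();crop('d2.png',[[546,28,20],[531,230,20]],1.4)
to(546,28,110,10.1)"
```

```text
time: 16.13
tool_pos: [551.5, -1.3, 33.0]
tool_rot: [-0.086, 0.996, -0.0, 0.0]
force: [0.4, -0.1, -0.7]
opening: 91.4
gripper_force: 0.0
time: 16.72
tool_pos: [531.7, 111.4, 113.0]
tool_rot: [-0.088, 0.996, -0.0, 0.0]
force: [-0.4, 0.1, 0.2]
opening: 91.3
gripper_force: 0.0
16.7167 [531.7 111.4 113. ] F [-0.4   0.1   0.21] open 91.26363617333796 0.0
shift [ 0.   -3.31  0.1 ] turn 17.96 | tooly yaw 99.9 q6 -1.76 t 16.8
```

View pics/d2.png

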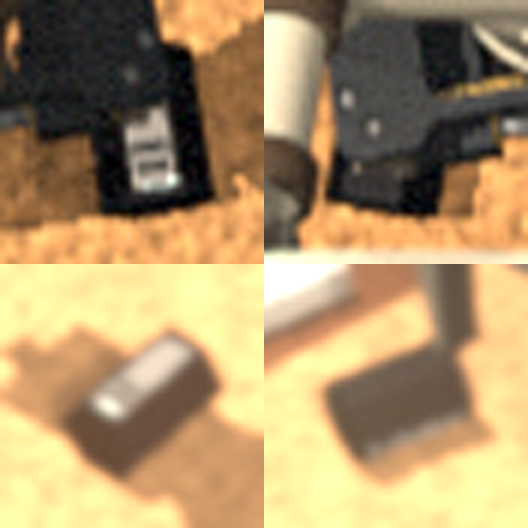

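```bash
python3 -m jog '[[[0,-3.6,0.1],18],[[0,-3.6,0.1],18],[[0,-3.6,0.1],18],[[0,-3.6,0.1],18],[[0,-3.6,0.1],18],[[0,-3.6,0.1],18],[[0,-3.6,0.1],18],[[0,-3.6,0.1],18],[[0,-3.6,0.1],18],[[0,-3.6,0.1],18],[[0,-3.6,0.1],18],[[0,-3.6,0.1],18],[[0,-3.6,0.1],18],[[0,-3.6,0.1],18]]'
python3 - <<'E'
from h import *
to(542,21,8,10.1)
s=snapshot("side");g=cv2.cvtColor(s["color"],cv2.COLOR_BGR2HSV)
u=np.round(proj(s,[544,24,40])[0]).astype(int);w=np.zeros(g.shape[:2],np.uint8)
w[u[1]-14:u[1]+14,u[0]-14:u[0]+14]=1
m=w&(g[...,2]>110)&(g[...,1]<70)
n,l,stt,c=cv2.connectedComponentsWithStats(m.astype(np.uint8));i=1+np.argmax(stt[1:,4]) if n>1 else 0
print(u,stt[i],c[i],ray(s,c[i],40))
for q in silhouettes(s,"case_1_mid"): print(q["confidence"],q["bbox"])
E
```

```text
time: 17.98
tool_pos: [547.2, 20.1, 109.8]
tool_rot: [0.645, 0.764, -0.0, -0.0]
force: [0.5, 0.4, -0.6]
opening: 91.1
gripper_force: 0.0
shift [ 0.07 -0.2   4.07] turn -0.08 | tooly yaw 9.7 q6 -0.35 t 18.0
[310 196] [303 189  18  14 131] [311.41984733 195.45801527] [546.30135536  22.3692646   40.        ]
0.81 [300.4, 182.4, 323.9, 213.3]
0.61 [254.2, 156.0, 275.6, 172.2]
```

Door at (546,22), so the tool at (547,20) is well placed. Descend, grasp, lift and weigh.

```bash
python3 -m jog '[[[0.07,-0.06,1.5],0],[[0.07,-0.06,3],0],[[0.07,-0.06,4.05],0],[[0.07,-0.06,4.05],0],[[0.07,-0.06,4.05],0]]'; python3 -m jog '[[[0,0,0],0],[[0,0,0],0],[[0,0,0],0],[[0,0,0],0],[[0,0,0],0],[[0,0,0],0]]' 40 25; python3 -m jog '[[[0,0,-1],0],[[0,0,-2],0],[[0,0,-3],0],[[0,0,-4],0],[[0,0,-4],0],[[0,0,-4],0],[[0,0,-4],0],[[0,0,-4],0],[[0,0,-4],0]]';python3 -c "
from h import *
st()
a=[]
for i in range(6): p=snapshot('side'); a.append(get_obs()['force'][2])
print(np.round(a,2),np.mean(a))
print('refill');to(482.9-42*.9966,419.3+42*.0819,108,85.3)
print('tool');to(491.5+42*.996,-420-42*.087,108,85)"
```

```text
time: 18.5
tool_pos: [544.3, 22.8, 8.0]
tool_rot: [0.643, 0.766, -0.001, -0.002]
force: [-0.1, 0.2, 0.4]
opening: 91.5
gripper_force: 0.0
time: 19.0
tool_pos: [546.9, 22.8, 10.6]
tool_rot: [0.643, 0.766, 0.001, 0.001]
force: [-0.1, 0.4, 6.9]
opening: 64.2
gripper_force: 24.9
time: 19.75
tool_pos: [544.1, 23.2, 106.8]
tool_rot: [0.643, 0.766, -0.001, -0.002]
force: [0.4, 0.2, -3.8]
opening: 63.8
gripper_force: 24.9
19.75 [544.1  23.2 106.8] F [ 0.38  0.22 -3.76] open 63.84248387199168 24.88247143263439
[-3.33 -3.68 -3.45 -2.15 -2.73 -2.62] -2.994937536827494
refill
shift [16.47 -1.36  0.04] turn -15.08 | tooly yaw 9.9 q6 -0.35 t 20.1
tool
shift [-17.52  -3.55   0.03] turn -15.02 | tooly yaw 9.9 q6 -0.35 t 20.1
```

Full again, so it goes in the tool tray in the slot on the rail side.

```bash
python3 -m jog '[[[-1.3,-0.3,0],-1],[[-2.9,-0.6,0],-2.4],[[-4.5,-0.9,0],-3.8],[[-6.1,-1.2,0],-5.2],[[-7.7,-1.5,0],-6.6],[[-9.3,-1.8,0],-8],[[-10.9,-2.2,0],-9.4],[[-12.5,-2.5,0],-10.8],[[-14,-2.8,0],-12.2],[[-15.4,-3.1,0],-13.4],[[-16.6,-3.4,0],-14.4],[[-17.3,-3.5,0],-15],[[-17.5,-3.55,0],-15],[[-17.5,-3.55,0],-15],[[-17.5,-3.55,0],-15]]'; python3 -c "
from h import *
to(533.3,-423.7,14.6,85);st();crop('e1.png',[[449.7,-416.3,26],[533.3,-423.7,26]],1.4)"
```

```text
time: 21.3
tool_pos: [533.5, -422.1, 108.7]
tool_rot: [0.045, 0.999, 0.001, -0.0]
force: [-0.2, 0.3, -2.5]
opening: 63.8
gripper_force: 24.9
shift [-0.   -0.07  3.76] turn -0.03 | tooly yaw 84.8 q6 -2.33 t 21.3
21.3 [ 533.5 -422.1  108.7] F [-0.23  0.27 -2.49] open 63.81213552655268 24.882548569346685
```

View pics/e1.png

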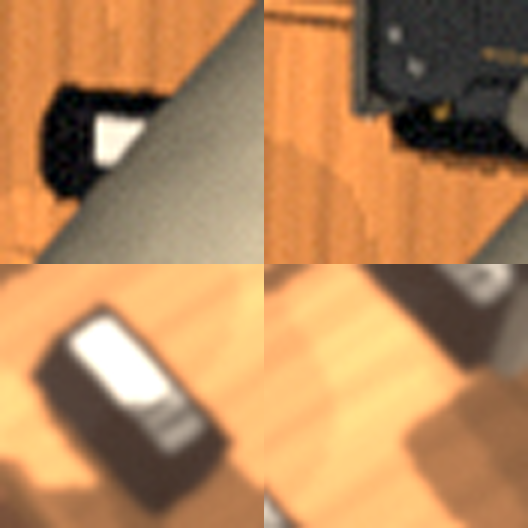

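The first case lies flat in the tray with its door up. I'll lower the second.

```bash
python3 -m jog '[[[0,-0.07,1.2],0],[[0,-0.07,2.4],0],[[0,-0.07,3.2],0],[[0,-0.07,3.5],0],[[0,-0.07,3.65],0],[[0,-0.07,3.75],0],[[0,-0.07,3.75],0],[[0,-0.07,3.75],0],[[0,-0.07,3.75],0]]'; python3 -m jog '[[[0,0,0],0],[[0,0,0],0],[[0,0,0],0],[[0,0,0],0]]' 80;  python3 -m jog '[[[0,0,-1],0],[[0,0,-2.5],0],[[0,0,-4],0],[[0,0,-4],0],[[0,0,-4],0]]';python3 -c "
from h import *
p=snapshot('top')
for c in cases(p): print(np.round(c[:4],2),c[4])
to(527,247,112,80.5)"
```

```text
time: 22.15
tool_pos: [534.1, -425.9, 16.8]
tool_rot: [0.044, 0.999, -0.001, 0.001]
force: [1.7, -0.6, -1.9]
opening: 63.8
gripper_force: 24.9
time: 22.48
tool_pos: [533.6, -425.4, 15.9]
tool_rot: [0.044, 0.999, -0.0, 0.0]
force: [0.8, 0.2, 0.9]
opening: 79.8
gripper_force: 0.0
time: 22.9
tool_pos: [535.0, -426.9, 119.3]
tool_rot: [0.044, 0.999, -0.003, 0.003]
force: [0.5, 0.2, 0.3]
opening: 80.0
gripper_force: 0.0
[531.46 230.69  -8.7    0.93] [229. 191.]
shift [ 2.66 26.77  0.13] turn 0.88 | tooly yaw 84.9 q6 -2.33 t 22.9
```

```bash
python3 -m jog '[[[2.4,26.2,0.1],0.8],[[2.4,26.2,0.1],0.8],[[2.4,26.2,0.1],0.8],[[2.4,26.2,0.1],0.8],[[2.4,26.2,0.1],0.8],[[2.4,26.2,0.1],0.8],[[2.4,26.2,0.1],0.8],[[2.4,26.2,0.1],0.8],[[2.4,26.2,0.1],0.8],[[2.4,26.2,0.1],0.8],[[2.4,26.2,0.1],0.8],[[2.4,26.2,0.1],0.8],[[2.4,26.2,0.1],0.8],[[2.4,26.2,0.1],0.8],[[2.4,26.2,0.1],0.8],[[2.4,26.2,0.1],0.8],[[2.4,26.2,0.1],0.8],[[2.4,26.2,0.1],0.8],[[2.4,26.2,0.1],0.8],[[2.4,26.2,0.1],0.8]]' 65; python3 -c "
from h import *
to(532,234,12,80.7);st()"
```

```text
time: 24.62
tool_pos: [531.2, 231.3, 111.8]
tool_rot: [0.08, 0.997, -0.0, -0.001]
force: [0.2, 0.6, -0.2]
opening: 64.8
gripper_force: 0.0
shift [-0.02  0.11  3.99] turn 0.02 | tooly yaw 80.8 q6 -1.21 t 24.6
24.6167 [531.2 231.3 111.8] F [ 0.22  0.56 -0.24] open 64.79684519563101 0.0
```

```bash
python3 -m jog '[[[0,0.11,0],0],[[0,0.11,2],0],[[0,0.11,3.5],0],[[0,0.11,4.0],0],[[0,0.11,4.0],0],[[0,0.25,4.0],0],[[0,0.43,4.0],0],[[0,0.51,4.0],0],[[0,0.59,3.88],0],[[0,0.67,3.77],0],[[0,0.76,3.67],0],[[0,0.86,3.58],0],[[0,0.97,3.5],0],[[0,1.09,3.42],0],[[0,1.22,3.36],0],[[0,1.36,3.3],0],[[0,1.46,3.26],0],[[0,1.46,3.22],0],[[0,1.46,2.2],0],[[0,1.46,0.7],0]]'; python3 -m jog '[[[0,-3.5,-0.7],0],[[0,-3.5,-0.7],0],[[0,-3.5,-0.7],0],[[0,-3.5,-0.7],0],[[0,-3.5,-0.7],0]]'
cat >> h.py <<'E'
def door(X):
    """door patch near world X in the side picture"""
    s=snapshot("side");g=cv2.cvtColor(s["color"],cv2.COLOR_BGR2HSV)
    u=np.round(proj(s,X)[0]).astype(int);w=np.zeros(g.shape[:2],np.uint8);w[u[1]-14:u[1]+14,u[0]-14:u[0]+14]=1
    m=w&(g[...,2]>110)&(g[...,1]<70)
    n,l,q,c=cv2.connectedComponentsWithStats(m.astype(np.uint8))
    if n>1:
        i=1+np.argmax(q[1:,4]);print("door",q[i],"at z40",ray(s,c[i],40).round(1))
    for r in silhouettes(s,"case_1_mid"):
        b=r["bbox"];print("net",round(r["confidence"],2),b,ray(s,[(b[0]+b[2])/2,(b[1]+b[3])/2],20).round())
E
python3 -c "
from h import *
st();door([535,253,40]);crop('f1.png',[[535,253,20]],1.4)"
```

```text
time: 26.28
tool_pos: [533.9, 267.8, 91.7]
tool_rot: [0.079, 0.997, -0.002, -0.004]
force: [-0.2, -0.0, 0.8]
opening: 64.9
gripper_force: 0.0
time: 26.7
tool_pos: [523.6, 182.5, 112.7]
tool_rot: [0.08, 0.997, 0.0, -0.0]
force: [-0.1, 0.4, -0.8]
opening: 64.9
gripper_force: 0.0
26.7 [523.6 182.5 112.7] F [-0.06  0.37 -0.76] open 64.94757310658724 0.0
door [252 154  19  11 122] at z40 [527.  231.6  40. ]
net 0.76 [414.8, 295.3, 453.2, 333.9] [ 535. -427.   20.]
```

View pics/f1.png

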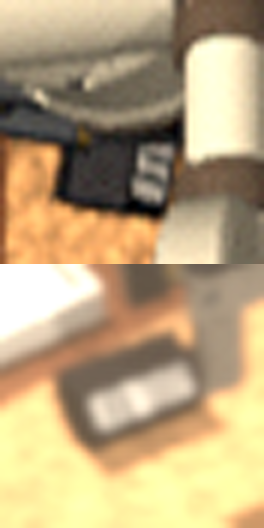

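```bash
python3 -c "
from h import *
to(535.6,257,12,80.7);st()"
```

```text
shift [-0.03  2.98  4.01] turn 0.06 | tooly yaw 81.0 q6 -1.29 t 26.9
26.9 [523.3 183.4 112.2] F [-0.04  1.46  0.15] open 64.75709300276907 0.0
```

```bash
python3 -m jog '[[[0,1.6,0],0],[[0,2.98,0],0],[[0,2.98,1.5],0],[[0,2.98,3],0],[[0,2.98,4],0],[[0,2.98,4.0],0],[[0,3.12,4.0],0],[[0,3.3,4.0],0],[[0,3.38,4.0],0],[[0,3.46,3.88],0],[[0,3.54,3.77],0],[[0,3.63,3.67],0],[[0,3.73,3.58],0],[[0,3.84,3.5],0],[[0,3.96,3.42],0],[[0,4.09,3.36],0],[[0,4.23,3.3],0],[[0,4.33,3.26],0],[[0,4.33,3.22],0],[[0,4.33,3.22],0]]'; python3 -m jog '[[[0,0,-1],0],[[0,0,-2.5],0],[[0,-1,-3.2],4],[[0,-1,-3.2],18],[[0,-1,-3.2],18],[[0,-1,-3.2],18],[[0,-1,-3.2],18],[[0,-1,-3.2],18],[[0,-1,-3.2],18],[[0,-1,-3.2],18],[[0,-1,-3.2],18],[[0,-1,-3.2],18],[[0,-1,-3.2],18],[[0,-1,-3.2],18],[[0,-1,-3.2],18],[[0,-1,-3.2],18],[[0,-1,-3.2],18]]' 91.5; python3 -c "
from h import *
st();door([539,276,40]);crop('f2.png',[[539,276,20]],1.4);to(539,276,8,-9.3)"
```

```text
time: 28.57
tool_pos: [540.8, 289.5, 32.5]
tool_rot: [0.079, 0.997, 0.0, 0.0]
force: [-0.1, 0.1, -0.2]
opening: 64.9
gripper_force: 0.0
time: 29.98
tool_pos: [536.6, 264.4, 112.2]
tool_rot: [0.76, 0.65, -0.0, -0.0]
force: [0.0, 0.2, -1.2]
opening: 91.5
gripper_force: 0.0
29.9833 [536.6 264.4 112.2] F [ 0.02  0.23 -1.21] open 91.50554413231657 0.0
door [242 135  23  19 278] at z40 [539.  304.6  40. ]
net 0.61 [419.8, 294.1, 448.5, 331.2] [ 539. -424.   20.]
net 0.51 [178.7, 116.4, 256.1, 167.3] [479. 401.  20.]
shift [0.47 0.02 4.17] turn 0.05 | tooly yaw -9.0 q6 0.41 t 30.2
```

View pics/f2.png

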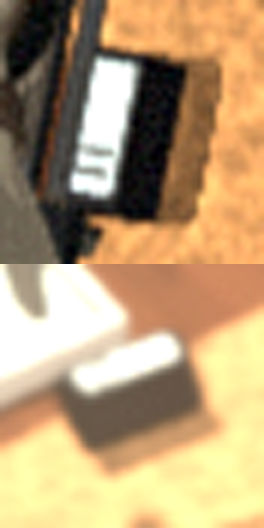

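```bash
python3 -m jog '[[[0.53,0.02,0],0],[[0.53,0.02,1.5],0],[[0.53,0.02,3],0],[[0.53,0.02,4.15],0],[[0.53,0.02,4.15],0],[[0.53,0.02,4.15],0]]'; python3 -m jog '[[[0,0,0],0],[[0,0,0],0],[[0,0,0],0],[[0,0,0],0],[[0,0,0],0],[[0,0,0],0]]' 40 25; python3 -m jog '[[[0,0,-1],0],[[0,0,-2],0],[[0,0,-3],0],[[0,0,-4],0],[[0,0,-4],0],[[0,0,-4],0],[[0,0,-4],0],[[0,0,-4],0],[[0,0,-4],0]]';python3 -c "
from h import *
st()
a=[]
for i in range(6): p=snapshot('side'); a.append(get_obs()['force'][2])
print(np.round(a,2),np.mean(a))
print('refill');to(482.9-42*.9966,419.3+42*.0819,108,85.3)"
```

```text
time: 30.68
tool_pos: [538.5, 278.0, 7.8]
tool_rot: [0.761, 0.649, -0.001, -0.001]
force: [-0.5, 0.6, 0.5]
opening: 91.2
gripper_force: 0.0
time: 31.18
tool_pos: [540.1, 277.9, 10.0]
tool_rot: [0.761, 0.649, 0.001, 0.0]
force: [-0.2, 0.7, 6.1]
opening: 63.7
gripper_force: 25.0
time: 31.93
tool_pos: [538.1, 277.2, 106.6]
tool_rot: [0.761, 0.649, -0.002, -0.001]
force: [0.2, 1.0, -0.9]
opening: 63.5
gripper_force: 25.0
31.9333 [538.1 277.2 106.6] F [ 0.18  1.04 -0.93] open 63.50438628284849 24.99989997230819
[-0.42 -0.58 -0.36 -0.98 -0.02 -0.31] -0.4442101972461335
refill
shift [ 5.11 -4.8   0.01] turn 17.12 | tooly yaw -9.1 q6 0.44 t 32.2
```

```bash
python3 -m jog '[[[1,-1,0],-1.4],[[2,-2,0],-2.8],[[3,-3,0],-4.2],[[4,-4,0],-5.6],[[5.1,-4.8,0],-7],[[5.1,-4.8,0],-8.4],[[5.1,-4.8,0],-9.8],[[5.1,-4.8,0],-11.2],[[5.1,-4.8,0],-12.6],[[5.1,-4.8,0],-14],[[5.1,-4.8,0],-15.4],[[5.1,-4.8,0],-16.8],[[5.1,-4.8,0],-18.2],[[5.1,-4.8,0],-18.9],[[5.1,-4.8,0],-18.9],[[5.1,-4.8,0],-18.9],[[5.1,-4.8,0],-18.9]]'; python3 -c "
from h import *
to(441,422.7,14,85.3);st()"
```

```text
time: 33.65
tool_pos: [441.1, 422.5, 108.6]
tool_rot: [0.041, 0.999, 0.0, 0.0]
force: [0.3, -0.0, -0.7]
opening: 63.7
gripper_force: 25.0
shift [0.   0.01 3.79] turn 0.0 | tooly yaw 85.3 q6 -0.92 t 33.6
33.65 [441.1 422.5 108.6] F [ 0.32 -0.01 -0.72] open 63.744036814199035 24.999857853190168
```

```bash
python3 -m jog '[[[0,0,1.2],0],[[0,0,2.4],0],[[0,0,3.2],0],[[0,0,3.5],0],[[0,0,3.65],0],[[0,0,3.76],0],[[0,0,3.76],0],[[0,0,3.76],0],[[0,0,3.76],0]]'; python3 -m jog '[[[0,0,0],0],[[0,0,0],0],[[0,0,0],0],[[0,0,0],0]]' 80;  python3 -m jog '[[[0,0,-1],0],[[0,0,-2.5],0],[[0,0,-4],0],[[0,0,-6],0],[[4,-8,-6],0],[[10,-8,-6],0],[[10,-8,-6],0],[[10,-8,-6],0],[[10,-8,-6],0],[[10,-8,-6],0],[[10,-8,-6],0],[[10,-8,-6],0],[[10,-8,-6],0]]';python3 -c "
from h import *
st();p=snapshot('top');s=snapshot('side')
a=p['color'][60:300,90:560];b=s['color'][90:390,170:500]
a=cv2.resize(a,(470,240));b=cv2.resize(b,(330,300));c=np.zeros((600,800,3),np.uint8)
c[:300]=cv2.resize(p['color'][140:265,100:560],(800,300))*1
k=[cv2.resize(s['color'][y:y+60,x:x+80],(400,300),interpolation=cv2.INTER_CUBIC) for x,y in((395,285),(180,110))]
c[300:]=np.hstack(k);cv2.imwrite('pics/fin.png',c)"
```

```text
time: 34.4
tool_pos: [442.2, 423.2, 16.0]
tool_rot: [0.04, 0.999, 0.001, 0.001]
force: [-0.2, 0.7, 2.0]
opening: 64.1
gripper_force: 25.0
time: 34.73
tool_pos: [441.1, 422.5, 14.7]
tool_rot: [0.04, 0.999, 0.0, 0.0]
force: [1.2, -0.4, -0.1]
opening: 80.1
gripper_force: 0.0
time: 35.82
tool_pos: [172.4, 241.6, 164.4]
tool_rot: [0.039, 0.999, 0.001, 0.001]
force: [0.6, -0.1, -0.1]
opening: 79.8
gripper_force: 0.0
35.8167 [172.4 241.6 164.4] F [ 0.6  -0.07 -0.06] open 79.83120645746806 0.0
```

View pics/fin.png

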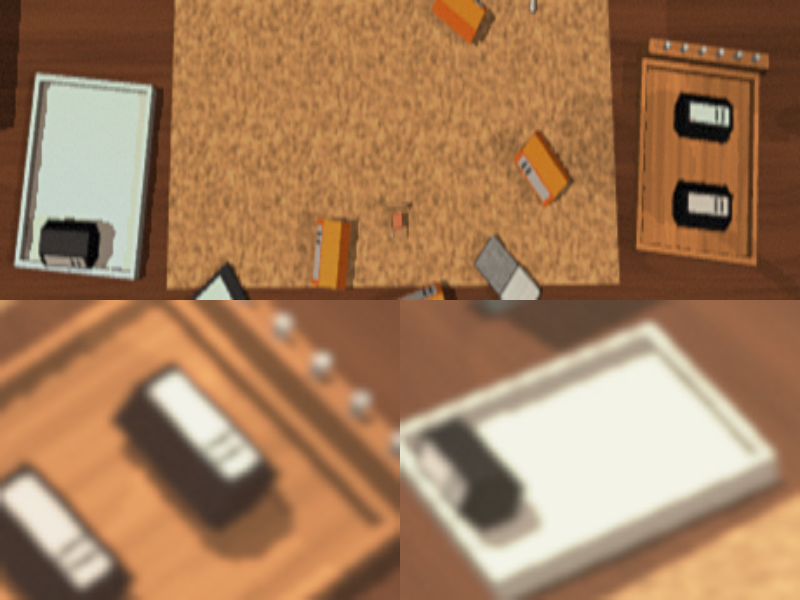

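The two full cases lie flat with doors up. The empty one in the refill tray at (69,243) has since tipped over one face toward −x, so its door now faces −x. I'll mend this inside the tray without lifting: slide it off the wall, then roll it back toward +x.

Run:
```python
from h import *
for t in range(2):
    p=snapshot("top");g=cv2.cvtColor(p["color"],cv2.COLOR_BGR2GRAY)
    w=np.zeros(g.shape,np.uint8);w[225:253,112:168]=1
    m=(w&(g<60)).astype(np.uint8)
    n,l,q,c=cv2.connectedComponentsWithStats(m);i=1+np.argmax(q[1:,4]);pts=cv2.findNonZero((l==i).astype(np.uint8))
    r=cv2.minAreaRect(pts);print(q[i],c[i],r)
# model predictions for candidate centres (tray frame -> world)
a=np.radians(-4.7)
for lx in(-42,-65):
    x=482.9+np.cos(a)*lx;y=419.3+np.sin(a)*lx
    for name,dz in(("prism",6),):
        P=np.array(prism(x,y,a+np.pi/2));P[:,2]+=6;u=proj(p,P);print(lx,(x,y),u.min(0).round(1),u.max(0).round(1))
        # top face corners
        print("top face",u[np.argsort(-P[:,2])[:4]].round(1).tolist())
g2=p["color"][228:256,110:165];g2=cv2.cvtColor(g2,cv2.COLOR_BGR2GRAY);print("\n".join(" ".join(f"{v:3d}" for v in r[::2]) for r in g2))
```

```text
[123 232  34  20 501] [140.36526946 239.71057884] ((139.71621704101562, 240.7972869873047), (33.29363250732422, 18.700254440307617), 4.5739216804504395)
[123 232  34  20 500] [140.364 239.698] ((139.71621704101562, 240.7972869873047), (33.29363250732422, 18.700254440307617), 4.5739216804504395)
-42 (np.float64(441.0412297536424), np.float64(422.74141736246173)) [127.  218.7] [162.5 240.5]
top face [[154.7, 235.0], [156.1, 225.0], [127.0, 232.9], [128.5, 222.9]]
-65 (np.float64(418.1185698568276), np.float64(424.62600306095266)) [125.5 228.5] [161.2 250.4]
top face [[153.3, 245.1], [154.7, 235.0], [125.5, 243.0], [127.0, 232.9]]
 57 213 125  76 121 205 206 206 205 209 207 210 209 207 209 209 209 206 207 208 210 207 207 207 209 209 206 207
 58 216 117  80 120 206 206 208 203 207 210 208 212 211 209 212 212 212 210 210 209 210 209 210 211 209 210 209
 63 216  98  77 109 203 204 205 209 170 188 185 210 209 168 172 171 212 211 210 214 216 212 211 210 208 210 207
 68 215  96  65 100 206 205 208 187  90 121 119 153 158  79  82  88 164 161 164 168 172 178 175 175 212 210 209
 74 217  87  77 
[... 1971 characters left out ...]
   8  52 125 124 120 207 211
182 197 198 216 213 214 213 181  90 136 128 120 115 124 122 134  70 124 110 141  13   1  90 124 112 112 207 209
112 139 138 166 168 172 182 195 146 174 169 163 163 165 166 143 131 136 121 125  53  67 154 138 119 114 168 167
 68  66  68  71  85  89 104 139 131 160 166 172 182 183 198 170 195 178 174 168 164 168 201 188 179 178 172 152
 63  65  68  58  66  62  69  68  67  72  73  90 110 115 138 133 167 169 172 182 197 196 219 215 215 215 214 194
 67  69  69  67  69  66  63  65  61  60  61  62  63  65  70  68  72  87  93 118 135 134 165 172 171 183 183 194
 66  70  68  68  69  65  64  66  63  66  66  64  62  63  62  61  63  63  63  64  71  67  74  89  92 109 115 137
```

```bash
python3 -c "
from h import *
to(418,428.5,112,85.3)"
```

```text
shift [-9.03  8.15  2.13] turn 0.02 | tooly yaw 85.4 q6 -0.96 t 36.0
```

```bash
python3 -m jog '[[[-3,3,0],0],[[-5,5,0],0],[[-7,7,0],0],[[-9,8.15,0],0],[[-9,8.15,0],0],[[-9,8.15,0],0],[[-9,8.15,0],0],[[-9,8.15,0],0],[[-9,8.15,0],0],[[-9,8.15,1],0],[[-9,8.15,2.1],0],[[-9,8.15,2.1],0],[[-9,8.15,2.1],0]]' 78; python3 -c "
from h import *
to(418,428.5,18,85.3)"
```

```text
time: 37.1
tool_pos: [414.7, 427.0, 109.6]
tool_rot: [0.04, 0.999, -0.002, -0.002]
force: [0.0, 0.3, 0.3]
opening: 78.1
gripper_force: 0.0
shift [-0.14  0.08  3.66] turn 0.02 | tooly yaw 85.4 q6 -0.89 t 37.1
```

```bash
python3 -m jog '[[[-0.14,0.08,1.3],0],[[-0.14,0.08,2.6],0],[[-0.14,0.08,3.4],0],[[-0.14,0.08,3.65],0],[[-0.14,0.08,3.65],0],[[-0.14,0.08,3.65],0]]'; python3 -m jog '[[[0,0,0],0],[[0,0,0],0],[[0,0,0],0],[[0,0,0],0],[[0,0,0],0],[[0,0,0],0]]' 40 8; python3 -m jog '[[[-0.1,0,0],0],[[-0.3,0,0],0],[[-0.5,0,0],0],[[-0.7,0,0],0],[[-0.9,0,0],0],[[-1.1,0,0],0],[[-1.3,0,0],0],[[-1.5,0,0],0],[[-1.7,0,0],0],[[-1.8,0,0],0],[[-1.8,0,0],0],[[-1.8,0,0],0]]'; python3 -m jog '[[[0,0,0],0],[[0,0,0],0],[[0,0,0],0],[[0,0,0],0]]' 78; python3 -m jog '[[[0,0,-1],0],[[0,0,-2.5],0],[[0,0,-3.8],0],[[0,0,-3.8],0],[[0,0,-3.8],0]]'
python3 - <<'E'
from h import *
s=snapshot("side");g=cv2.cvtColor(s["color"],cv2.COLOR_BGR2GRAY)
u=proj(s,[463,427,26])[0].round().astype(int);print(u);k=g[u[1]-18:u[1]+16,u[0]-22:u[0]+22]
print("\n".join("".join("#" if v<45 else "+" if v<90 else "-" if v<140 else "." for v in r) for r in k))
for r in silhouettes(s,"case_1_mid"):
    b=r["bbox"];print("net",round(r["confidence"],2),b,ray(s,[(b[0]+b[2])/2,(b[1]+b[3])/2],26).round())
E
```

```text
time: 37.6
tool_pos: [421.2, 430.7, 22.8]
tool_rot: [0.04, 0.999, 0.001, 0.001]
force: [0.0, 1.1, 1.0]
opening: 78.0
gripper_force: 0.0
time: 38.1
tool_pos: [421.6, 431.1, 23.2]
tool_rot: [0.04, 0.999, 0.001, 0.002]
force: [-0.5, -0.0, 6.7]
opening: 63.9
gripper_force: 8.0
time: 39.1
tool_pos: [466.0, 426.1, 20.9]
tool_rot: [0.04, 0.999, 0.0, 0.001]
force: [0.9, -1.1, 2.4]
opening: 63.8
gripper_force: 8.0
time: 39.43
tool_pos: [464.6, 426.1, 20.4]
tool_rot: [0.04, 0.999, -0.0, -0.0]
force: [-0.2, -0.2, -0.3]
opening: 78.2
gripper_force: 0.0
time: 39.85
tool_pos: [466.5, 427.3, 118.5]
tool_rot: [0.04, 0.999, 0.001, 0.002]
force: [-0.2, -0.6, -0.4]
opening: 78.3
gripper_force: 0.0
[208 139]
---------------------------.................
-------------------------...................
--------------------........................
------------------..........................
--------------..............................
------------................................
----------............-.....................
-------.....................................
-----.....................................
[... 540 characters left out ...]
..
.................--++++++++-................
..................-+++++++++-...............
.................--+++++++++--..............
.................-++++++++++--..............
.................-++++++++++-...............
................-++++++++++--...............
................-++++++++++--...............
................--++++++++--................
..................-++++++--.................
...................--+---...................
....................---.....................
-...........................................
--..........................................
net 0.81 [416.9, 296.2, 451.8, 331.5] [ 534. -428.   26.]
net 0.44 [195.7, 130.4, 215.8, 152.2] [450. 421.  26.]
```

```bash
python3 -m jog '[[[2,-2,0],2],[[4,-4,0],4],[[6,-6,0],18],[[6,-6,0],18],[[6,-6,0],18],[[6,-6,0],18],[[6,-6,0],18],[[6,-6,0],18],[[6,-6,0],18],[[6,-6,0],18],[[6,-6,0],18],[[6,-6,0],18],[[6,-6,0],18],[[6,-6,0],18],[[6,-6,0],18],[[6,-6,0],18]]' 65
cat >> h.py <<'E'
def asc():
    p=snapshot("top");g=cv2.cvtColor(p["color"],cv2.COLOR_BGR2GRAY);k=g[205:256,112:182]
    print("\n".join(f"{205+i} "+"".join("#" if v<35 else "+" if v<75 else "-" if v<135 else "o" if v<180 else "." for v in r) for i,r in enumerate(k)))
    return p
E
python3 - <<'E'
from h import *
st();p=asc();a=np.radians(-4.7)
for X in((461,427),):
    P=np.array(prism(*X,a+np.pi/2));P[:,2]+=6;u=proj(p,P);print(u.min(0).round(1),u.max(0).round(1));print(u[np.argsort(-P[:,2])[:4]].round(1).tolist())
to(461,426,112,-4.7)
E
```

```text
time: 41.28
tool_pos: [302.7, 288.4, 114.9]
tool_rot: [0.734, 0.679, -0.001, -0.0]
force: [0.6, 0.1, 0.7]
opening: 65.4
gripper_force: 0.0
41.2833 [302.7 288.4 114.9] F [0.56 0.13 0.7 ] open 65.41998473842887 0.0
205 +++o..-+----..........................................................
206 ++-..o-+----..........................................................
207 ++-..o-+----..........................................................
208 ++-..--+----..........................................................
209 ++-..-+----o..........................................................
210 ++o..-+---o...........................................................
211 ++o..-+---o...........................................................
212 +-...-+---............................................................
213 +-..o-+---............................................................
214 +-..o-----............................................................
215 +-..-+----............................................................
216 +-..-+----.........ooooooooooooooooo......................
[... 2395 characters left out ...]
+--++++++++++--++
249 .......oooooooooo-o.oooooooooooo...........-++++++++++++++++++++++--++
250 ....................oooooooooo--ooooooooooo-+++++-++++++++++++++++++++
251 oooooooooo.......................oooooooooo-++++---+++++++++++++++++++
252 ++++++-------o-ooooooo.....................-++++-+++++++++++++++++++++
253 +++++++++++++++++++-------o--oooooo........-++++++++++++++++++++++++++
254 ++++++++++++++++++++++++++++++++---------oo-++++++-+++++++++++++++++++
255 ++++++++++++++++++++++++++++++++++++++++++++++-++-++-++++-++++++++++++
[125.7 210.3] [161.1 231.9]
[[153.3, 226.3], [154.7, 216.4], [125.7, 224.3], [127.2, 214.3]]
shift [5.98 5.87 0.11] turn 0.04 | tooly yaw -4.5 q6 0.55 t 41.3
```

```bash
python3 -m jog '[[[6,5.53,0],0],[[6,5.53,0],0],[[6,5.53,0],0],[[6,5.53,0],0],[[6,5.53,0],0],[[6,5.53,0],0],[[6,5.53,0],0],[[6,5.53,0],0],[[6,5.53,0],0]]' 65; python3 -c "
from h import *
to(452.5,426.5,18,-4.7)"
```

```text
time: 42.08
tool_pos: [452.3, 426.6, 115.9]
tool_rot: [0.735, 0.678, -0.0, -0.0]
force: [-0.4, -0.2, 0.4]
opening: 64.6
gripper_force: 0.0
shift [0.   0.01 3.92] turn 0.03 | tooly yaw -4.6 q6 0.64 t 42.1
```

```bash
python3 -m jog '[[[0,0,1.5],0],[[0,0,3],0],[[0,0,3.9],0],[[0,0,3.9],0],[[0,0,3.9],0],[[0,0.1,3.9],0],[[0,0.2,3.9],0],[[0,0.28,3.9],0],[[0,0.36,3.78],0],[[0,0.44,3.67],0],[[0,0.53,3.57],0],[[0,0.63,3.48],0],[[0,0.74,3.4],0],[[0,0.86,3.32],0],[[0,0.99,3.26],0],[[0,1.13,3.2],0],[[0,1.23,3.16],0],[[0,1.23,3.12],0],[[0,1.23,2],0],[[0,1.23,0.5],0]]'; python3 -m jog '[[[-2,-2,-1],0],[[-6,-6,-1],0],[[-6,-6,-1],0],[[-6,-6,-1],0],[[-6,-6,-1],0],[[-6,-6,-1],0],[[-6,-6,-1],0],[[-6,-6,-1],0],[[-6,-6,-1],0]]'
python3 - <<'E'
from h import *
st();asc()
E
```

```text
time: 43.75
tool_pos: [480.9, 422.9, 99.6]
tool_rot: [0.735, 0.678, -0.005, -0.001]
force: [0.4, -0.7, -0.2]
opening: 64.8
gripper_force: 0.0
time: 44.5
tool_pos: [324.0, 288.2, 129.1]
tool_rot: [0.735, 0.678, 0.001, 0.0]
force: [-0.2, -0.2, 0.0]
opening: 64.8
gripper_force: 0.0
44.5 [324.  288.2 129.1] F [-0.23 -0.24  0.01] open 64.7905830987111 0.0
205 +++o..-+----.......o-+++++++-+++++-ooooooooooooo......................
206 ++-..o-+----......o-###############++++++++++++-o.oooooo..............
207 ++-..o-+----.....o-#############################+-------o.............
208 ++-..-+-----.....-+#+############################--------o............
209 ++-..-+----o....o++-o-------+++++++++++##########+--------oo..........
210 ++o..-+----.....o++.....oooooooooooo-----+++######---------o..........
211 ++o..-+---o.....-++...............o..oooo-++######+--------...........
212 +-..o-++--......-+-..............o-..-o..o++######+--------...........
213 +-..o++---......-+-..............o-o.--..-++######+-------o...........
214 +-..-++---......-+-..............--..--..-++######--------..........
[... 2377 characters left out ...]
+++-+++++++++++++++++++++
247 ++---...................oo................o-++++++++-+++++++++++++++++
248 oooooo.ooooooooooo...o------oo.............-++++++-+++-+++++++++++++++
249 .......oo.ooooooo-oo--++++++--oo............-++++++++--o---------++++-
250 ................o----++++++++++-oooooooooooo-+++##--++-oooooooooo-++++
251 oooooooooo.....oo-----++-++++#+++-ooooooooo+++++#+--+++---oo-oooo-++++
252 ++++++------ooo--------+++#######+-........-++-+#+--+###+-++++-+++++++
253 ++++++++++++-----oo----++#########+-o......-++++#+--++##+++++++++++++#
254 +++++++++++---ooooo----+###########+--ooooo+++-##--++###++-++++++++++#
255 +++++++++++-ooooooo----+#############++++-+++--##--++###+-+++++++++++#
```

The refill case is door up, flat and clear of the walls. I'll back off, confirm all three are still, then hand in.

```bash
python3 -m jog '[[[0,-1,-2],0],[[0,-1,-2],0],[[0,-1,-2],0],[[0,-1,-2],0],[[0,-1,-2],0],[[0,-1,-2],0],[[0,-1,-2],0],[[0,-1,-2],0],[[0,-1,-2],0],[[0,-1,-2],0],[[0,-1,-2],0],[[0,-1,-2],0]]' >/dev/null
python3 - <<'E'
from h import *
p=snapshot("top");g=cv2.cvtColor(p["color"],cv2.COLOR_BGR2HSV)
m=((g[...,1]<70)&(g[...,2]>120)).astype(np.uint8);m[:170]=0;m[240:]=0;m[:,:475]=0;m[:,535:]=0
n,l,q,c=cv2.connectedComponentsWithStats(m)
for i in range(1,n):
    if q[i,4]>20: print("tool tray door",q[i],ray(p,c[i],46).round())
k=cv2.cvtColor(p["color"],cv2.COLOR_BGR2GRAY)[204:226,125:165]
print((k>170).sum(), (k[6:14,8:24]>170).mean())
for n in["screwdriver","cassette_case","tape_head","screw_jar","cassette","brush"]:
    s=silhouettes(p,n)
    if s: print(n,s[0]["bbox"],round(s[0]["confidence"],2))
sign_off()
E
```

```text
tool tray door [497 183  22  10 165] [ 533. -426.   46.]
tool tray door [496 220  23  10 173] [ 445. -417.   46.]
296 0.8203125
screwdriver [402.6, 66.8, 417.3, 142.5] 0.81
cassette_case [222.1, 81.7, 250.3, 125.7] 0.78
screw_jar [308.7, 97.8, 324.2, 124.0] 0.63
cassette [307.2, 101.1, 323.0, 124.1] 0.72
brush [373.6, 236.4, 431.1, 291.2] 0.79
the job is handed in; nothing more can be done
```

The job is handed in: two full cases are in the tool tray and one empty case is in the refill tray, all flat with doors up, though the empty one tipped a face after I placed it (cause unclear, possibly the knock) and I rolled it back inside the tray without lifting it.

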